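# Finish the cross-order pass on a paper-pulp mould

### The job

The round pulp mould is being closed a quarter turn at a time in cross order: two wing nuts facing each other have had their turn and point at the centre. With the slotted key, give the other two their quarter turn clockwise so that their wings also point at the centre: first the nut beside the rim's tab, then the one straight across from it. Then stand the key upright on the bare table and let go; never touch the nuts with the fingers.

Things in the scene. Friction and masses are not known exactly. Their poses are not given: they have to be found in the camera images.
- key: Loose slotted key, 121 tall, upright on its foot, left or right of the mould. Wooden paddle on top: 44 (x) by 16 thick (y), 79 to 121 above the foot: grip it across y. Below, two steel cheeks 52 long (x), 43 over both, with an 18 slot along x, 26 deep, open below and at the ends, flared mouth. Origin: centre of the foot, z up; mm. The similar key with a round socket, 40 across, does not fit.
- mould: Fixed round pulp mould: aluminium lid 244 mm across on a wooden board 270 across, lid top 34 above the table, dome 90 wide and 22 high in the middle, four wing nuts 90 from the centre. A flat tab 30 wide sticks out 40 from the lid's rim at one nut. Origin: centre, at table height; x points to the tab, z up; any yaw. The two nuts on its y axis are tight and cannot turn.
- nut_near_tab: Loose brass wing nut at the tab, on the mould's +x. Blade 50 mm long (x), 8 thick, 6 to 24 above its origin, which is on the turning axis 36 above the table; z up. Starts across the line to the centre (12 deg either way). Light friction, no rise; a stop 30 deg past pointing at the centre. Key foot 38 to 48 above the table engages; slot play 12 deg either way, so the nut lags the key.
- nut_across: The other loose wing nut, straight across the dome from the tab, on the mould's -x, 90 mm from its centre. Same shape, size, origin, axes, friction, stop and key fit as the one at the tab; its start angle is its own, also within 12 degrees of lying across the line to the centre. Both stay where they are left; clockwise seen from above tightens.
Mind the look-alikes: they are no part of the job. What is shaped like the key but blue or yellow is not meant.

How it is judged (in metres and radians):
On the way, in this order (a step that is already met when the one before it is completed fails the run):
1. the nut beside the tab is turned until its wing points at the centre (within 20 degrees) while the nut across from it has not yet been turned (still within 30 degrees of lying across) (angle between the x axis of nut_near_tab and the x axis of mould, either way round below 0.35 rad and angle between the x axis of nut_across and the y axis of mould, either way round below 0.52 rad), for 0.1 s.
2. then the nut across from it is turned until its wing points at the centre (within 20 degrees) (angle between the x axis of nut_across and the x axis of mould, either way round below 0.35 rad), for 0.1 s.
At the end, for the whole second after the job is handed in: Both loose nuts' wings point at the mould's centre within 20 degrees, and the slotted key stands upright (within 7 degrees), foot on the bare table (within 6 mm), at rest (angle between the x axis of each of nut_near_tab, nut_across and the x axis of mould, either way round below 0.35 rad and angle between key's own z axis and vertical below 0.12 rad and height (world z) of key below 0.006 m and linear speed of key below 0.02 m/s); the robot touches nothing.
It fails at once if the fingers touch the nut beside the tab with more than 2 N (contact force between the fingers and nut_near_tab above 2 N).
It fails at once if the fingers touch the nut across with more than 2 N (contact force between the fingers and nut_across above 2 N).
It also fails if it takes over 64 s, if anything falls off the work surface, if the arm or the gripper's body presses on something with over 40 N, if the wrist force passes 120 N, or if a joint passes its speed limit or range.

### The arm

A 7-joint arm with a two-finger parallel gripper is mounted at the origin on the work surface. World frame = base frame: x ahead of the robot, y to its left, z up, the work surface at z = 0. Lengths are in m, angles in degrees, forces in N, time in s.
With the tool pointing down it reaches from about 0.425 to 0.875 m from the base axis. Payload 4.7 kg.
Tool frame: the origin (TCP) lies midway between the tips of the shut fingers; the grasp point (between the pads) lies 19 mm behind it; z points along the fingers, y is the direction in which the jaws open and shut (so a half turn about z gives the same grasp; the last joint's range is limited). The gripper opens to 87 mm and grips with 3 to 60 N. Pads are 19 mm wide; open, the fingers measure 117 mm over their backs; the gripper's body (75 mm by 190 mm) begins 51 mm behind the grasp point.
Start: joints at [-65.999, 18.392, -4.016, 83.108, 1.295, 78.541, -3.26], TCP at [0.256, 0.597, 0.223] pointing down, gripper open.
Joint ranges: [-163.93, 163.93], [-17.29, 119.83], [-79.2, 71.16], [3.27, 140.29], [-89.18, 269.18], [5.43, 117.66], [-154.24, 154.24]. Speed limits (degrees/s): [147.25, 147.25, 180, 180, 180, 180, 180].

### API

Orientations are given as [roll, pitch, yaw] about the fixed x, y, z axes, in that order (R = Rz(yaw) Ry(pitch) Rx(roll)).
In Python, from cell import env gives the robot as it stands. The module is installed in compiled form; this text tells all that it offers.
- The arm moves only by the tool servo_tool, never from a script. Its argument "plan" is a list of rows, each a list of 3 entries, a list of its own where there are three numbers: the opening, from 0 (shut) to 1 (fully open), then the shift along the tool's x, y, z in cm, then the turn, a rotation vector about the tool's x, y, z in degrees. A call has 1 to 20 rows; each row shifts and turns the pose as measured when the row begins, along the tool's axes as they then stand; what a row does not reach is not made up. A row lasts 1/12 s, in which the tool goes at most 41.7 mm and 7.16 degrees, less where a joint would pass 70% of its speed; a pose out of reach is approached as far as the arm can. A call is refused whole if a number of a shift passes 4.17 or a number of a turn 7.16, either way. A call with a gripper value outside its range is refused whole. The fingers move at their own pace and stop on an object; "force" is the grip in N (left out, the last holds). Time passes only in rows, so rows that do not move let the fingers close. It gives the time, the measured TCP pose, the force and the opening at its end, in the units of the state.
- env.get_obs(): the state, without advancing time (a new reading comes with each control period).
- env.read_camera(name): name is "side" or "top"; returns a dict with "image" (480x640x3 uint8, blue, green, red), "fx", "fy", "cx", "cy" (pixels), "rvec" (rotation vector, rad) and "tvec" (3), from world to camera coordinates, as OpenCV has them. Camera axes: x right, y down, z forward; pixel columns grow to the right and rows downward; lengths in m; the calibration is good to about 2 mm. A picture is of the moment at which its call begins. There is no depth.
- env.sign_off(): hands the job in, once; it reports no verdict.
The state is a dict: "time_s": time; "qpos": joint angles; "joint_velocities": joint speeds; "effort": joint torques, N m; "tool_pos": TCP position; "tool_rot": TCP orientation; "force": force on the tool from outside, world axes, zero at the start; "wrist_torque": the same for the moment, N m; "grip_width": finger opening in m.
Only numpy, scipy, OpenCV 4.12 (cv2) and the standard library are available. Lean on these libraries where they do the work, as an engineer would, in place of code of your own. Each camera call takes 0.05 s, during which the arm holds its last target. There are 200 camera calls.

## Working session

There is one attempt and no reset: what is moved stays moved. The work goes in short steps, Python scripts to look and compute and a tool call to move; the robot and the scene stay as the last step left them, time stands still between calls to the robot, and variables do not carry over. Pictures are saved under pics/ and viewed, about 8 in all and at most 12, crops included, and the job is handed in when it is done.

Besides the shell and the picture viewer there is one more tool, called after "Call:" as name(argument=value, ...) on one line, values as JSON. servo_tool: Moves the arm, as the interface text tells. Its arguments: {"type":"object","properties":{"plan":{"type":"array"},"force":{"type":"number"}},"required":["plan"]}

```bash
mkdir -p pics
python3 - <<'E'
from cell import env
import cv2
for n in("top","side"):
    c=env.read_camera(n); cv2.imwrite(f"pics/{n}0.png",c["image"]); print(n,{k:c[k] for k in c if k!="image"})
print(env.get_obs())
E
```

```text
top {'fx': 469.93322274744963, 'fy': 469.93322274744963, 'cx': 316.47166954916503, 'cy': 239.37930465752547, 'rvec': array([ 2.17026722, -2.11152539,  0.143681  ]), 'tvec': array([0.04029083, 0.57768628, 0.96525942])}
side {'fx': 514.3995135723688, 'fy': 514.3995135723688, 'cx': 318.4288904728924, 'cy': 231.0605320029109, 'rvec': array([ 2.28549984, -0.39748497,  0.14588474]), 'tvec': array([-0.51216516,  0.22129594,  0.88963626])}
{'time_s': 0.1, 'qpos': array([-65.99924859,  18.43371765,  -4.01661847,  83.16762136,
         1.29627524,  78.54047963,  -3.26149143]), 'joint_velocities': array([-0.00482167, -0.03243852, -0.07979615, -0.17109691, -0.01756392,
        0.00694581,  0.03012706]), 'effort': array([-4.37469535e-04, -4.92571771e+01, -4.05971417e-01, -3.13397884e+01,
       -6.40859362e-02,  3.93627130e-02,  6.72024476e-05]), 'tool_pos': array([0.2558369 , 0.59700151, 0.22158599]), 'tool_rot': array([-1.79903488e+02,  6.34649934e-03,  1.56808636e+02]), 'force': array([-0.05675251,  0.99540979,  0.31509228]), 'wrist_torque': array([ 0.00716561, -0.0205617 , -0.02978951]), 'grip_width': 0.08690595060940079}
```

View pics/top0.png

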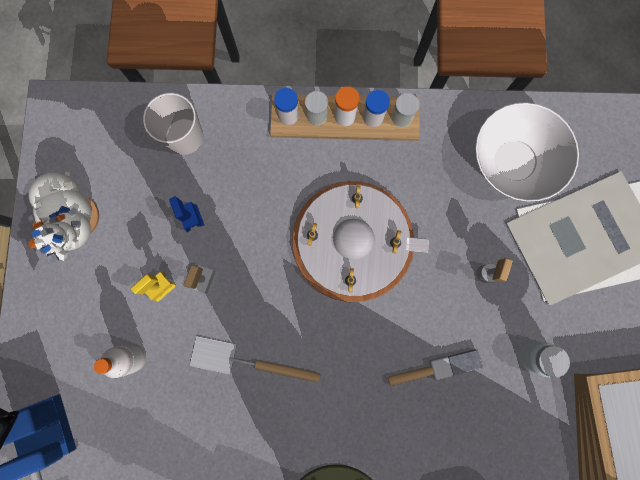

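View pics/side0.png

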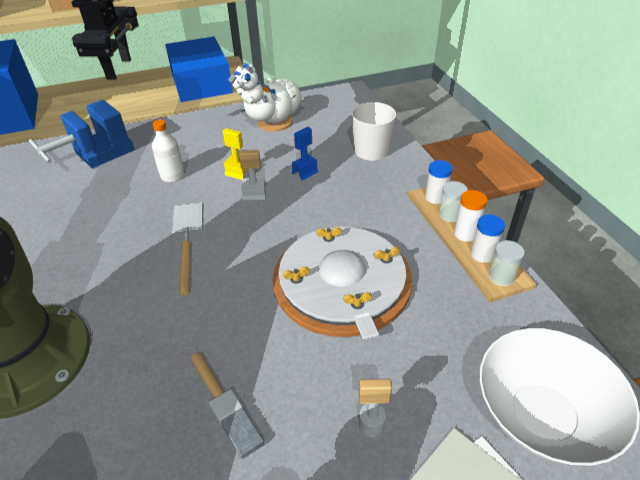

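Top view: the mould is centred near (353,240), with its tab at (418,245). That puts the near-tab nut at (396,240) and the across nut at (312,232).

Key candidates:
- Wooden paddle with grey square cheeks at (195,277).
- Wooden paddle with a round foot at (497,271), which is the socket key.
- Blue at (185,213) and yellow at (153,287), both look-alikes.

I choose (195,277) and will check it in close crops.

```bash
cat > h.py <<'E'
import numpy as np, cv2
from cell import env
def cam(n): return env.read_camera(n)
def ray(c,u,v,z):
    "world point on height z seen at pixel u,v"
    R=cv2.Rodrigues(c["rvec"])[0]; d=R.T@np.array([(u-c["cx"])/c["fx"],(v-c["cy"])/c["fy"],1]); o=-R.T@c["tvec"]
    return o+d*(z-o[2])/d[2]
def proj(c,p):
    K=np.array([[c["fx"],0,c["cx"]],[0,c["fy"],c["cy"]],[0,0,1]])
    return cv2.projectPoints(np.atleast_2d(np.float64(p)),c["rvec"],c["tvec"],K,None)[0][:,0]
def crop(c,u,v,w,h,s): 
    return cv2.resize(c["image"][v:v+h,u:u+w],None,fx=s,fy=s,interpolation=cv2.INTER_CUBIC)
E
python3 - <<'E'
from h import *
t=cam("top");s=cam("side")
a=crop(t,285,170,150,140,4)   # 600x560
cv2.imwrite("pics/mould.png",a)
b=np.hstack([crop(t,170,250,60,60,6),crop(s,225,140,60,60,6)])
cv2.imwrite("pics/key.png",b)
for n,c in(("t",t),("s",s)): print(n,proj(c,[[.256,.597,.223],[.5,0,0],[.6,0,0],[.5,.1,0]]))
for u,v,z in((353,240,.056),(418,245,.034),(195,277,.121),(396,240,.05),(312,232,.05)): print(ray(t,u,v,z))
E
```

```text
t [[-11.75324035 403.95622886]
 [341.08360227 277.0306292 ]
 [342.00065448 232.32159883]
 [295.82978836 275.78513794]]
s [[118.69987625  69.02389501]
 [297.87818913 283.61959608]
 [345.63227418 270.55481152]
 [283.4574593  249.78021483]]
[ 0.57508742 -0.02122181  0.056     ]
[ 0.57118094 -0.16266923  0.034     ]
[0.48417169 0.29051696 0.121     ]
[ 0.57841091 -0.11282068  0.05      ]
[0.59085888 0.0659979  0.05      ]
```

View pics/mould.png

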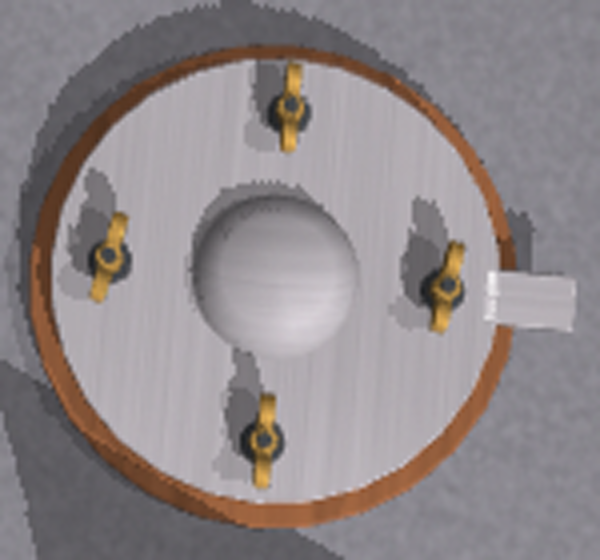

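View pics/key.png

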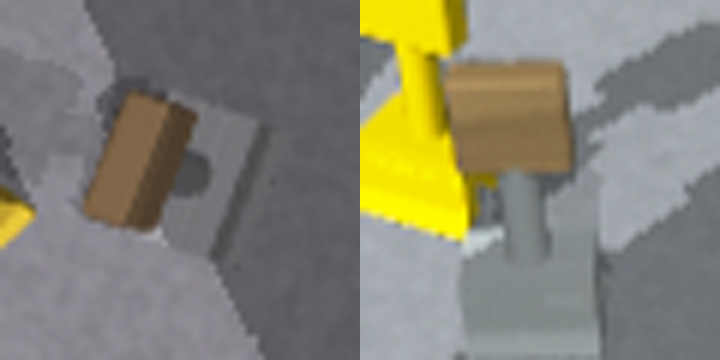

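The key crop confirms rectangular steel cheeks under the wooden paddle, centred at (191,277) in the top view. The mould crop shows tight nuts at the top and bottom and loose nuts at the left and right, with the tab on the right. Now I'll compute poses.

```bash
cat > m.py <<'E'
from h import *
t=cam("top");s=cam("side")
P=lambda U,V,k,u0,v0,z:ray(t,(U+.5)/k-.5+u0,(V+.5)/k-.5+v0,z)
M=lambda U,V,z:P(U,V,4,285,170,z)
K=lambda U,V,z:P(U,V,6,170,250,z)
nuts={}
for n,(a,b) in dict(yTop=((294,65),(288,150)),yBot=((268,396),(262,486)),tab=((457,243),(440,331)),acr=((121,215),(98,300))).items():
    A,B=M(*a,.06),M(*b,.06); d=A-B; nuts[n]=(A+B)/2; print(n,nuts[n].round(4),"len",np.linalg.norm(d).round(4),"yaw",np.degrees(np.arctan2(d[1],d[0])).round(1))
c=sum(nuts.values())/4; x=(nuts["tab"]-nuts["acr"]); y=(nuts["yTop"]-nuts["yBot"])
print("c",c,np.linalg.norm(x),np.linalg.norm(y),"yaw",np.degrees(np.arctan2(x[1],x[0])),np.degrees(np.arctan2(y[1],y[0]))-90)
print("tab",[M(*q,.034).round(4) for q in((490,272),(577,278),(573,330),(485,320))])
q=[K(*q,.121) for q in((131,92),(172,108),(124,230),(82,214))]
print("key top",(sum(q)/4).round(4),"L",np.linalg.norm(q[0]-q[3]),"W",np.linalg.norm(q[0]-q[1]))
for a,b in((0,3),(1,2)): d=q[a]-q[b]; print(np.degrees(np.arctan2(d[1],d[0])))
# side: paddle top-face centre, crop (510,68)
S=lambda U,V,z:ray(s,(U+.5)/6-.5+225,(V-.0+.5)/6-.5+140,z)
a,b=S(447-360,66,.121),S(568-360,64,.121); d=a-b
print("side paddle top back edge mid",(a+b)/2,"yaw",np.degrees(np.arctan2(d[1],d[0])),np.linalg.norm(d))
a,b=S(465-360,345,0),S(602-360,353,0); d=a-b; print("foot front edge",a,b,np.degrees(np.arctan2(d[1],d[0])),np.linalg.norm(d))
E
python3 m.py
```

```text
yTop [ 0.6685 -0.0287  0.06  ] len 0.0466 yaw -3.0
yBot [ 0.4908 -0.018   0.06  ] len 0.0468 yaw -2.8
tab [ 0.5741 -0.1128  0.06  ] len 0.0477 yaw -10.6
acr [0.585  0.0656 0.06  ] len 0.0469 yaw -13.3
c [ 0.57961392 -0.02347159  0.06      ] 0.17879917388069813 0.17810570329703385 yaw -93.50265929546804 -93.45674452078282
tab [array([ 0.5866, -0.1393,  0.034 ]), array([ 0.5846, -0.1861,  0.034 ]), array([ 0.5563, -0.1838,  0.034 ]), array([ 0.5604, -0.1366,  0.034 ])]
key top [0.4851 0.2988 0.121 ] L 0.042312233858521064 W 0.014615909045506192
-18.346110268090932
-18.0508837725453
side paddle top back edge mid [0.48983463 0.3049291  0.121     ] yaw 160.68945690589598 0.04451126737022373
foot front edge [0.45833502 0.30255445 0.        ] [0.50734056 0.27876702 0.        ] 154.1079361061872 0.05447371237608841
```

```bash
cat > go.py <<'E'
import sys,numpy as np
from scipy.spatial.transform import Rotation as R
from cell import env
# usage: go.py x y z yaw -> shift in tool axes (cm) and turn (deg)
o=env.get_obs(); g=np.array(list(map(float,sys.argv[1:5])))
Rc=R.from_euler('xyz',o["tool_rot"],degrees=True)
yaw=(g[3]-o["tool_rot"][2]+180)%360-180
Rg=R.from_euler('xyz',[180,0,g[3]],degrees=True)
print("t",round(o["time_s"],2),"pos",o["tool_pos"].round(4),"rot",o["tool_rot"].round(1),"F",o["force"].round(1),"w",round(o["grip_width"],4),"q",o["qpos"].round(0))
print("shift cm",(Rc.inv().apply(g[:3]-o["tool_pos"])*100).round(2),"turn",(Rc.inv()*Rg).as_rotvec(degrees=True).round(1))
E
python3 go.py .486 .298 .20 161.5
```

```text
t 0.3 pos [0.256  0.5973 0.2222] rot [-180.     0.   156.8] F [ 0.2 -0.8  0.4] w 0.0872 q [-66.  18.  -4.  83.   1.  79.  -3.]
shift cm [-32.93 -18.45   2.23] turn [-0.   0.  -4.7]
```

Call:
servo_tool(plan=[[0.55,[-1,-0.5,-2],[0,0,0]],[0.55,[-2.5,-1.4,-2],[0,0,0]],[0.55,[-2.8,-1.6,0],[0,0,0]],[0.55,[-2.8,-1.6,0],[0,0,0]],[0.55,[-2.8,-1.6,0],[0,0,0]],[0.55,[-2.8,-1.6,0],[0,0,0]],[0.55,[-2.8,-1.6,0],[0,0,0]],[0.55,[-2.8,-1.6,0],[0,0,0]],[0.55,[-2.8,-1.6,1],[0,0,0]],[0.55,[-2.8,-1.6,2],[0,0,0]],[0.55,[-2.5,-1.5,2],[0,0,0]],[0.55,[-1.5,-0.8,1],[0,0,-4.5]],[0.55,[0,0,0],[0,0,0]]])

```text
time_s: 1.38
tool_pos: [0.4714, 0.3138, 0.2017]
tool_rot: [179.8, 0.0, 161.9]
force: [1.0, -0.8, 0.5]
grip_width: 0.0481
```

```bash
python3 go.py .486 .298 .14 161.5
python3 - <<'E'
from h import *
t=cam("top");s=cam("side")
cv2.imwrite("pics/k2.png",np.hstack([crop(t,140,220,100,100,4),crop(s,200,80,100,100,4)]))
E
```

```text
t 1.38 pos [0.4714 0.3138 0.2017] rot [179.8   0.  161.9] F [ 1.  -0.8  0.5] w 0.0481 q [-44.   9.   8.  97.  -1.  74.  37.]
shift cm [-1.87 -1.08  6.16] turn [0.2 0.  0.4]
```

Call:
servo_tool(plan=[[0.55,[-1.2,-0.7,0],[0,0,0]],[0.55,[-0.7,-0.4,0.5],[0,0,0.4]],[0.55,[0,0,2],[0,0,0]],[0.55,[0,0,2],[0,0,0]],[0.55,[0,0,1.2],[0,0,0]],[0.55,[0,0,0],[0,0,0]]])

```text
time_s: 1.98
tool_pos: [0.4857, 0.3103, 0.15]
tool_rot: [178.9, 0.3, 161.9]
force: [0.5, -0.3, -0.2]
grip_width: 0.0479
```

```bash
python3 go.py .486 .298 .083 161.5
python3 - <<'E'
from h import *
t=cam("top");s=cam("side")
cv2.imwrite("pics/k3.png",np.hstack([crop(t,140,220,100,100,4),crop(s,200,80,100,100,4)]))
E
```

```text
t 1.98 pos [0.4857 0.3103 0.15  ] rot [178.9   0.3 161.9] F [ 0.5 -0.3 -0.2] w 0.0479 q [-43.  11.   9. 101.  -2.  67.  39.]
shift cm [-0.38 -1.29  6.68] turn [1.1 0.3 0.4]
```

View pics/k3.png

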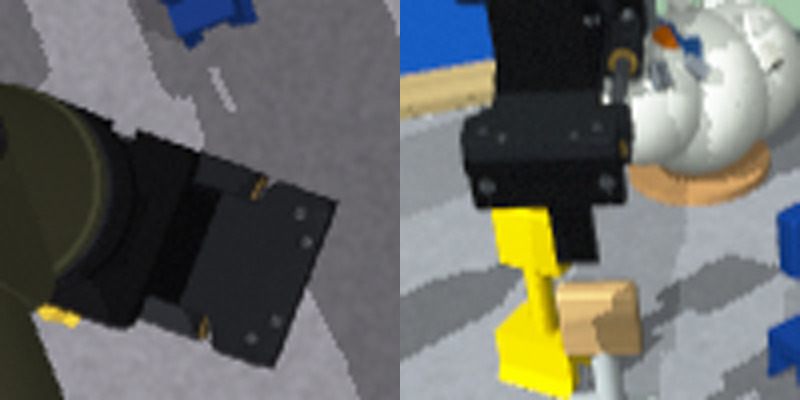

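The side view shows the gripper just above the wooden paddle and still 13 mm off, which agrees with the readout. I'll correct laterally first, then descend.

Call:
servo_tool(plan=[[0.55,[-0.3,-0.9,0],[0.8,0.2,0.4]],[0.55,[-0.1,-0.6,0],[0.4,0.1,0]],[0.55,[0,0,0],[0,0,0]]])

```text
time_s: 2.33
tool_pos: [0.487, 0.2959, 0.1553]
tool_rot: [179.9, 0.2, 161.5]
force: [-0.1, 1.3, -0.1]
grip_width: 0.0477
```

```bash
python3 go.py .486 .298 .083 161.5
```

```text
t 2.33 pos [0.487  0.2959 0.1553] rot [179.9   0.2 161.5] F [-0.1  1.3 -0.1] w 0.0477 q [-42.  11.   9. 100.  -2.  69.  39.]
shift cm [0.18 0.16 7.23] turn [0.1 0.2 0. ]
```

Call:
servo_tool(plan=[[0.55,[0.1,0.1,1],[0,0,0]],[0.55,[0,0,1.5],[0,0,0]],[0.55,[0,0,1.5],[0,0,0]],[0.55,[0,0,1],[0,0,0]],[0.55,[0,0,1],[0,0,0]],[0.55,[0,0,0.5],[0,0,0]],[0.55,[0,0,0],[0,0,0]]])

```text
time_s: 2.92
tool_pos: [0.4888, 0.2984, 0.0889]
tool_rot: [179.5, 0.4, 161.5]
force: [-0.6, 0.3, -0.7]
grip_width: 0.0479
```

```bash
python3 go.py .486 .298 .083 161.5
```

```text
t 2.92 pos [0.4888 0.2984 0.0889] rot [179.5   0.4 161.5] F [-0.6  0.3 -0.7] w 0.0479 q [-42.  14.   9. 104.  -2.  61.  39.]
shift cm [ 0.25 -0.13  0.59] turn [ 0.5  0.4 -0. ]
```

Call:
servo_tool(plan=[[0.55,[0.25,-0.1,0.5],[0.5,0.4,0]],[0.55,[0,0,0.1],[0,0,0]],[0,[0,0,0],[0,0,0]],[0,[0,0,0],[0,0,0]],[0,[0,0,0],[0,0,0]],[0,[0,0,0],[0,0,0]],[0,[0,0,0],[0,0,0]],[0,[0,0,0],[0,0,0]]], force=40)

```text
time_s: 3.58
tool_pos: [0.4873, 0.2995, 0.0845]
tool_rot: [179.9, 0.1, 161.5]
force: [0.4, -0.3, -1.6]
grip_width: 0.0158
```

```bash
python3 go.py .486 .298 .083 161.5
```

```text
t 3.58 pos [0.4873 0.2995 0.0845] rot [1.799e+02 1.000e-01 1.615e+02] F [ 0.4 -0.3 -1.6] w 0.0158 q [-42.  15.   9. 104.  -3.  61.  39.]
shift cm [ 0.08 -0.19  0.15] turn [ 0.1  0.1 -0. ]
```

Gripped: the fingers stopped at 16 mm, which is the paddle's thickness. Lifting now.

Call:
servo_tool(plan=[[0,[0,0,-1],[0,0,0]],[0,[0,0,-2],[0,0,0]],[0,[0,0,-3],[0,0,0]],[0,[0,0,-3],[0,0,0]],[0,[0,0,-2],[0,0,0]],[0,[0,0,0],[0,0,0]]])

```text
time_s: 4.08
tool_pos: [0.4837, 0.2968, 0.1969]
tool_rot: [-179.6, -0.3, 161.4]
force: [0.7, 0.3, -2.2]
grip_width: 0.0156
```

```bash
python3 go.py .5741 -.113 .185 169.4
```

```text
t 4.08 pos [0.4837 0.2968 0.1969] rot [-179.6   -0.3  161.4] F [ 0.7  0.3 -2.2] w 0.0156 q [-42.   9.   9.  97.  -1.  74.  38.]
shift cm [-21.62 -35.97   1.35] turn [-0.4 -0.3 -8. ]
```

Call:
servo_tool(plan=[[0,[-0.8,-1.3,0],[0,0,0]],[0,[-1.6,-2.7,0],[0,0,0]],[0,[-1.6,-2.7,0],[0,0,0]],[0,[-1.6,-2.7,0],[0,0,0]],[0,[-1.6,-2.7,0],[0,0,0]],[0,[-1.6,-2.7,0],[0,0,0]],[0,[-1.6,-2.7,0],[0,0,0]],[0,[-1.6,-2.7,0],[0,0,0]],[0,[-1.6,-2.7,0],[0,0,0]],[0,[-1.6,-2.7,0],[0,0,0]],[0,[-1.6,-2.7,0],[0,0,0]],[0,[-1.6,-2.7,0],[0,0,0]],[0,[-1.2,-2.0,0],[0,0,-4]],[0,[-0.7,-1.2,0],[0,0,-4]],[0,[0,0,0],[0,0,0]]])

```text
time_s: 5.33
tool_pos: [0.5618, -0.1081, 0.181]
tool_rot: [-179.3, -1.5, 170.2]
force: [-0.4, -0.6, -3.1]
grip_width: 0.0156
```

```bash
python3 go.py .5741 -.113 .185 169.4
```

```text
t 5.33 pos [ 0.5618 -0.1081  0.181 ] rot [-179.3   -1.5  170.2] F [-0.4 -0.6 -3.1] w 0.0156 q [-15.  12.  26.  97.  -5.  73.  92.]
shift cm [-1.29 -0.28 -0.43] turn [-0.7 -1.4  0.8]
```

Call:
servo_tool(plan=[[0,[-0.9,-0.2,-0.2],[-0.5,-1,0.6]],[0,[-0.3,0,-0.1],[-0.2,-0.4,0.2]],[0,[0,0,0],[0,0,0]],[0,[0,0,0],[0,0,0]]])

```text
time_s: 5.67
tool_pos: [0.5724, -0.11, 0.1807]
tool_rot: [179.9, -0.2, 169.1]
force: [-0.2, -0.3, -3.1]
grip_width: 0.0156
```

```bash
python3 go.py .5741 -.113 .155 169.4
python3 - <<'E'
from h import *
t=cam("top");s=cam("side")
cv2.imwrite("pics/n1.png",np.hstack([crop(t,350,190,100,100,4),crop(s,310,220,100,100,4)]))
E
```

```text
t 5.67 pos [ 0.5724 -0.11    0.1807] rot [179.9  -0.2 169.1] F [-0.2 -0.3 -3.1] w 0.0156 q [-15.  12.  27.  97.  -6.  72.  92.]
shift cm [-0.23 -0.27  2.57] turn [ 0.1 -0.2 -0.3]
```

View pics/n1.png

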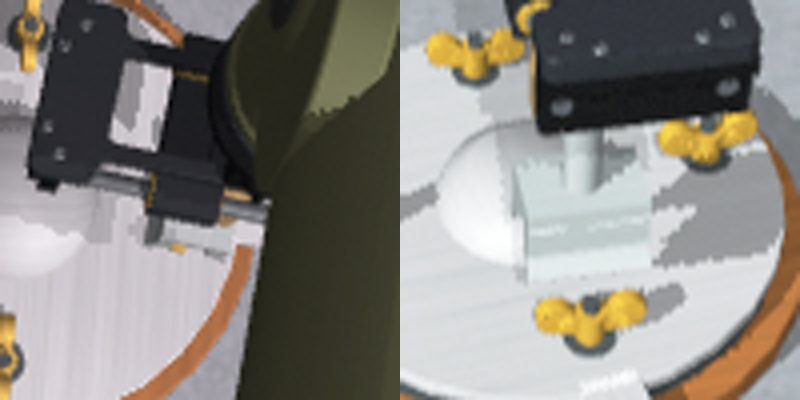

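The side crop shows the key upright above the near-tab nut, with its foot's front corners at about (342,290) and (372,289). I'll check the key's offset in the grip from those.

Run:
```python
from h import *
s=cam("side"); o=env.get_obs(); p=o["tool_pos"]; y=np.radians(o["tool_rot"][2])
ex=np.array([np.cos(y),np.sin(y),0]);ey=np.array([np.sin(y),-np.cos(y),0])
z=p[2]-.0845
for sx,sy in((1,1),(1,-1),(-1,1),(-1,-1)):
    print(sx,sy,proj(s,[*(p+sx*.026*ex+sy*.0215*ey)[:2],z]).round(1))
a,b=[ray(s,u,v,z) for u,v in((342,290.3),(372.5,288.6))]
print(a,b,((a+b)/2-p)@ex,((a+b)/2-p)@ey,np.degrees(np.arctan2(*(a-b)[1::-1])))
```

```text
1 1 [[337.8 273.1]]
1 -1 [[342.3 291.8]]
-1 1 [[367.2 269.4]]
-1 -1 [[372.7 287.9]]
[ 0.54367011 -0.12285207  0.09640377] [ 0.59305145 -0.1370648   0.09640377] 0.00026760664477090516 -0.02055716311519644 163.94335491178677
```

Predicted corners agree with the picture to about 1.5 px, so the key sits centred in the grip. Centre and descend.

Call:
servo_tool(plan=[[0,[-0.2,-0.25,0.5],[0,0,-0.3]],[0,[0,0,1],[0,0,0]],[0,[0,0,0.5],[0,0,0]],[0,[0,0,0],[0,0,0]],[0,[0,0,0],[0,0,0]]])

```text
time_s: 6.23
tool_pos: [0.5739, -0.1107, 0.1585]
tool_rot: [179.9, -0.2, 169.7]
force: [-0.6, -0.7, -2.4]
grip_width: 0.0159
```

```bash
python3 go.py .5741 -.113 .128 169.4
```

```text
t 6.23 pos [ 0.5739 -0.1107  0.1585] rot [179.9  -0.2 169.7] F [-0.6 -0.7 -2.4] w 0.0159 q [-14.  14.  26.  98.  -7.  70.  93.]
shift cm [-0.07 -0.23  3.05] turn [ 0.1 -0.3  0.3]
```

Call:
servo_tool(plan=[[0,[0,-0.25,0],[0,0,0]],[0,[0,0,0],[0,0,0]],[0,[0,-0.05,0.7],[0,0,0.2]],[0,[0,0,0.7],[0,0,0]],[0,[0,0,0.7],[0,0,0]],[0,[0,0,0.5],[0,0,0]],[0,[0,0,0],[0,0,0]]])

```text
time_s: 6.82
tool_pos: [0.5732, -0.1141, 0.1298]
tool_rot: [179.9, -0.2, 169.4]
force: [0.4, 0.7, -2.9]
grip_width: 0.0158
```

```bash
python3 go.py .5741 -.113 .1285 169.4
```

```text
t 6.82 pos [ 0.5732 -0.1141  0.1298] rot [179.9  -0.2 169.4] F [ 0.4  0.7 -2.9] w 0.0158 q [-14.  15.  26. 100.  -7.  67.  94.]
shift cm [-0.07  0.12  0.13] turn [ 0.1 -0.2  0. ]
```

Call:
servo_tool(plan=[[0,[-0.05,0.1,0.1],[0,0,3]],[0,[0,0,0],[0,0,5]],[0,[0,0,0],[0,0,5]],[0,[0,0,0],[0,0,5]],[0,[0,0,0],[0,0,5]],[0,[0,0,0],[0,0,5]],[0,[0,0,0],[0,0,0]]])

```text
time_s: 7.4
tool_pos: [0.5737, -0.1113, 0.1273]
tool_rot: [180.0, -0.4, 140.2]
force: [-0.6, -0.6, -3.1]
grip_width: 0.0158
```

```bash
python3 go.py .5741 -.113 .1285 77.5
```

```text
t 7.4 pos [ 0.5737 -0.1113  0.1273] rot [180.   -0.4 140.2] F [-0.6 -0.6 -3.1] w 0.0158 q [-17.  16.  30. 100.  -9.  67.  66.]
shift cm [-0.14 -0.11 -0.12] turn [-0.2 -0.4 62.7]
```

Call:
servo_tool(plan=[[0,[-0.1,-0.1,-0.1],[0,-0.3,5]],[0,[0,0,0],[0,0,5]],[0,[0,0,0],[0,0,5]],[0,[0,0,0],[0,0,5]],[0,[0,0,0],[0,0,5]],[0,[0,0,0],[0,0,5]],[0,[0,0,0],[0,0,0]]])

```text
time_s: 7.98
tool_pos: [0.5749, -0.1098, 0.1277]
tool_rot: [179.9, -0.2, 110.0]
force: [-0.6, -0.3, -3.4]
grip_width: 0.0157
```

```bash
python3 go.py .5741 -.113 .1285 77.5
```

```text
t 7.98 pos [ 0.5749 -0.1098  0.1277] rot [179.9  -0.2 110. ] F [-0.6 -0.3 -3.4] w 0.0157 q [-21.  16.  34. 101. -10.  67.  36.]
shift cm [-0.27 -0.19 -0.08] turn [ 0.  -0.2 32.5]
```

Call:
servo_tool(plan=[[0,[-0.25,-0.2,-0.1],[0,-0.2,4]],[0,[0,0,0],[0,0,5]],[0,[0,0,0],[0,0,5]],[0,[0,0,0],[0,0,5]],[0,[0,0,0],[0,0,5]],[0,[0,0,0],[0,0,5]],[0,[0,0,0],[0,0,2.5]],[0,[0,0,0],[0,0,0]],[0,[0,0,0],[0,0,0]]])

```text
time_s: 8.73
tool_pos: [0.5765, -0.1099, 0.1286]
tool_rot: [179.7, -0.2, 79.6]
force: [-0.3, 0.0, -2.1]
grip_width: 0.0159
```

```bash
python3 go.py .5741 -.113 .1285 77.5
```

```text
t 8.73 pos [ 0.5765 -0.1099  0.1286] rot [179.7  -0.2  79.6] F [-0.3  0.  -2.1] w 0.0159 q [-25.  17.  39. 101. -12.  66.   7.]
shift cm [-0.35 -0.18  0.  ] turn [ 0.3 -0.2  2.1]
```

Call:
servo_tool(plan=[[0,[-0.3,-0.2,0],[0,0,3]],[0,[0,0,0],[0,0,0.5]],[0,[0,0,0],[0,0,0]],[0,[0,0,0],[0,0,0]]])

```text
time_s: 9.07
tool_pos: [0.5757, -0.1111, 0.1291]
tool_rot: [179.5, -0.4, 76.7]
force: [0.6, -0.2, -2.8]
grip_width: 0.0155
```

```bash
python3 go.py .5741 -.113 .1285 86
python3 - <<'E'
from h import *
t=cam("top");s=cam("side")
cv2.imwrite("pics/n2.png",np.hstack([crop(t,350,190,100,100,4),crop(s,310,220,100,100,4)]))
E
```

```text
t 9.07 pos [ 0.5757 -0.1111  0.1291] rot [179.5  -0.4  76.7] F [ 0.6 -0.2 -2.8] w 0.0155 q [-25.  16.  40. 101. -12.  66.   5.]
shift cm [-0.22 -0.11  0.05] turn [ 0.5 -0.3 -9.3]
```

View pics/n2.png

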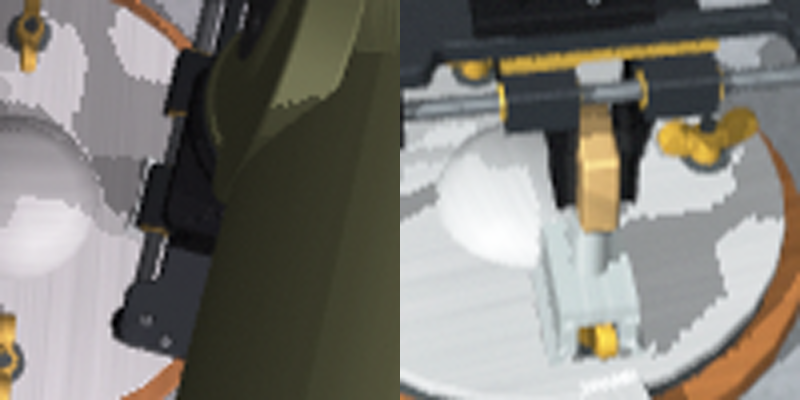

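The key encloses the nut; its wing end shows in the slot at crop (600,340), pointing along the tab line. I'll turn the key back within its play and lift.

Call:
servo_tool(plan=[[0,[-0.2,-0.1,0],[0.4,-0.3,-4]],[0,[0,0,0],[0,0,-4]],[0,[0,0,0],[0,0,0]],[0,[0,0,-1],[0,0,0]],[0,[0,0,-1.5],[0,0,0]],[0,[0,0,-2],[0,0,0]],[0,[0,0,-1],[0,0,0]],[0,[0,0,0],[0,0,0]]])

```text
time_s: 9.83
tool_pos: [0.5725, -0.1136, 0.1866]
tool_rot: [-179.8, 0.0, 84.8]
force: [0.4, -0.4, -2.4]
grip_width: 0.0159
```

```bash
python3 go.py .5851 .066 .18 166.7
```

```text
t 9.83 pos [ 0.5725 -0.1136  0.1866] rot [-179.8    0.    84.8] F [ 0.4 -0.4 -2.4] w 0.0159 q [-25.  13.  39.  97.  -9.  73.  11.]
shift cm [18.   -0.38  0.66] turn [ -0.2  -0.1 -81.9]
```

Call:
servo_tool(plan=[[0,[1.5,0,0],[0,0,0]],[0,[3,0,0],[0,0,0]],[0,[3.3,0,0],[0,0,0]],[0,[3.3,0,0],[0,0,0]],[0,[3.3,-0.2,0],[0,0,0]],[0,[2.5,-0.2,0],[0,0,0]],[0,[1,0,0],[0,0,-4]],[0,[0,0,0],[0,0,-7]],[0,[0,0,0],[0,0,-7]],[0,[0,0,0],[0,0,-7]],[0,[0,0,0],[0,0,-7]],[0,[0,0,0],[0,0,-7]],[0,[0,0,0],[0,0,-7]],[0,[0,0,0],[0,0,-7]],[0,[0,0,0],[0,0,-7]],[0,[0,0,0],[0,0,-7]],[0,[0,0,0],[0,0,-7]],[0,[0,0,0],[0,0,-7]],[0,[0,0,0],[0,0,0]]])

```text
time_s: 11.42
tool_pos: [0.5804, 0.0724, 0.1765]
tool_rot: [-179.6, -0.7, 166.6]
force: [0.7, 0.4, -2.4]
grip_width: 0.0158
```

```bash
python3 go.py .5851 .066 .18 166.7
python3 - <<'E'
from h import *
t=cam("top");s=cam("side")
cv2.imwrite("pics/n3.png",np.hstack([crop(t,285,190,140,100,3),crop(s,270,190,120,100,3)]))
E
```

```text
t 11.42 pos [0.5804 0.0724 0.1765] rot [-179.6   -0.7  166.6] F [ 0.7  0.4 -2.4] w 0.0158 q [-30.  13.  23.  96.  -5.  73.  71.]
shift cm [-0.61 -0.52 -0.35] turn [-0.4 -0.7 -0.1]
```

View pics/n3.png

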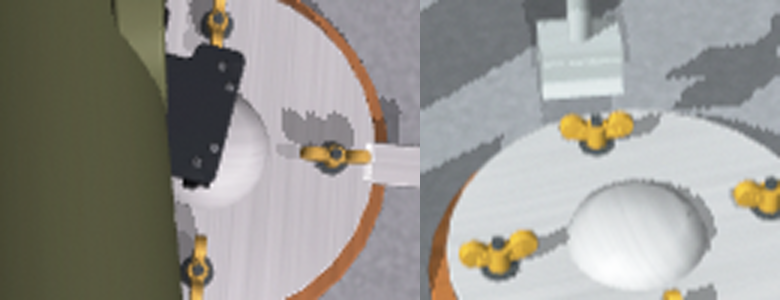

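The near-tab nut now lies from (303,153) to (370,157) in the crop, within about 2° of the line to the centre. The across nut is still across, with the key above and beside it. Centre and descend there.

Call:
servo_tool(plan=[[0,[-0.5,-0.45,0],[-0.4,-0.7,0]],[0,[-0.15,-0.1,0],[0,0,0]],[0,[0,0,0.8],[0,0,0]],[0,[0,0,0.8],[0,0,0]],[0,[0,0,0],[0,0,0]],[0,[0,0,0],[0,0,0]]])

```text
time_s: 12.02
tool_pos: [0.5856, 0.0641, 0.1581]
tool_rot: [-180.0, 0.0, 165.7]
force: [0.4, -0.2, -2.4]
grip_width: 0.0156
```

```bash
python3 go.py .5851 .066 .1285 166.7
```

```text
t 12.02 pos [0.5856 0.0641 0.1581] rot [-180.     0.   165.7] F [ 0.4 -0.2 -2.4] w 0.0156 q [-29.  14.  24.  98.  -6.  70.  72.]
shift cm [0.09 0.17 2.96] turn [-0.  0. -1.]
```

Call:
servo_tool(plan=[[0,[0.05,0.17,0],[0,0,-1]],[0,[0,0,0],[0,0,0]],[0,[0,0,0.7],[0,0,0]],[0,[0,0,0.7],[0,0,0]],[0,[0,0,0.7],[0,0,0]],[0,[0,0,0.5],[0,0,0]],[0,[0,0,0],[0,0,0]],[0,[0,0,0],[0,0,0]]])

```text
time_s: 12.68
tool_pos: [0.5849, 0.0668, 0.1283]
tool_rot: [-179.9, -0.1, 166.8]
force: [0.6, -0.4, -2.5]
grip_width: 0.0155
```

```bash
python3 go.py .5851 .066 .1285 166.7
```

```text
t 12.68 pos [0.5849 0.0668 0.1283] rot [-1.799e+02 -1.000e-01  1.668e+02] F [ 0.6 -0.4 -2.5] w 0.0155 q [-29.  15.  23. 100.  -6.  67.  73.]
shift cm [-0.04 -0.08 -0.02] turn [-0.1 -0.1  0.1]
```

Call:
servo_tool(plan=[[0,[-0.05,-0.08,0],[0,0,3]],[0,[0,0,0],[0,0,5]],[0,[0,0,0],[0,0,5]],[0,[0,0,0],[0,0,5]],[0,[0,0,0],[0,0,5]],[0,[0,0,0],[0,0,5]],[0,[0,0,0],[0,0,5]],[0,[0,0,0],[0,0,5]],[0,[0,0,0],[0,0,5]],[0,[0,0,0],[0,0,0]]])

```text
time_s: 13.52
tool_pos: [0.586, 0.0688, 0.1282]
tool_rot: [179.9, -0.1, 121.9]
force: [0.4, 0.0, -2.5]
grip_width: 0.0159
```

```bash
python3 go.py .5851 .066 .1285 77
```

```text
t 13.52 pos [0.586  0.0688 0.1282] rot [ 1.799e+02 -1.000e-01  1.219e+02] F [ 0.4  0.  -2.5] w 0.0159 q [-34.  16.  29. 100.  -9.  67.  30.]
shift cm [-0.19 -0.22 -0.03] turn [ 0.  -0.2 44.9]
```

Call:
servo_tool(plan=[[0,[-0.2,-0.2,0],[0,0,4]],[0,[0,0,0],[0,0,5]],[0,[0,0,0],[0,0,5]],[0,[0,0,0],[0,0,5]],[0,[-0.1,-0.1,0],[0,0,5]],[0,[0,0,0],[0,0,5]],[0,[0,0,0],[0,0,5]],[0,[-0.1,-0.1,0],[0,0,5]],[0,[0,0,0],[0,0,5]],[0,[0,0,0],[0,0,1]],[0,[0,0,0],[0,0,0]]])

```text
time_s: 14.43
tool_pos: [0.5875, 0.0686, 0.1291]
tool_rot: [179.5, -0.6, 76.7]
force: [0.4, 0.1, -2.9]
grip_width: 0.0158
```

```bash
python3 go.py .5851 .066 .1285 77
```

```text
t 14.43 pos [0.5875 0.0686 0.1291] rot [179.5  -0.6  76.7] F [ 0.4  0.1 -2.9] w 0.0158 q [-39.  16.  36. 100. -11.  66. -14.]
shift cm [-0.31 -0.18  0.06] turn [ 0.5 -0.6 -0.3]
```

Call:
servo_tool(plan=[[0,[-0.3,-0.2,0],[0.4,-0.5,0]],[0,[0,0,0],[0,0,0]],[0,[0,0,0],[0,0,-4]],[0,[0,0,0],[0,0,-4]],[0,[0,0,0],[0,0,0]],[0,[0,0,-1],[0,0,0]],[0,[0,0,-1.5],[0,0,0]],[0,[0,0,-2],[0,0,0]],[0,[0,0,-1],[0,0,0]],[0,[0,0,0],[0,0,0]]])

```text
time_s: 15.27
tool_pos: [0.5836, 0.0648, 0.1887]
tool_rot: [-179.9, 0.0, 85.3]
force: [-0.0, -0.5, -2.9]
grip_width: 0.0158
```

```bash
python3 go.py .52 .215 .18 85
```

```text
t 15.27 pos [0.5836 0.0648 0.1887] rot [-179.9    0.    85.3] F [-0.  -0.5 -2.9] w 0.0158 q [-39.  13.  35.  96.  -8.  73.  -7.]
shift cm [14.45 -7.56  0.88] turn [-0.1  0.   0.3]
```

Call:
servo_tool(plan=[[0,[1.5,-0.8,0],[0,0,0]],[0,[2.5,-1.3,0],[0,0,0]],[0,[2.5,-1.3,0],[0,0,0]],[0,[2.5,-1.3,0],[0,0,0]],[0,[2.5,-1.3,0],[0,0,0]],[0,[2,-1,0],[0,0,0]],[0,[1,-0.5,0],[0,0,0]],[0,[0,0,0],[0,0,0]],[0,[0,0,0],[0,0,0]]])

```text
time_s: 16.02
tool_pos: [0.5189, 0.2167, 0.1872]
tool_rot: [-179.9, 0.2, 84.7]
force: [0.3, -0.4, -2.0]
grip_width: 0.0156
```

```bash
python3 go.py .52 .215 .0845 85
python3 - <<'E'
from h import *
t=cam("top");s=cam("side")
cv2.imwrite("pics/n4.png",np.hstack([crop(t,220,180,200,120,2),crop(s,230,150,190,120,2)]))
E
```

```text
t 16.02 pos [0.5189 0.2167 0.1872] rot [-179.9    0.2   84.7] F [ 0.3 -0.4 -2. ] w 0.0156 q [-52.   9.  29.  99.  -5.  72. -27.]
shift cm [-0.12  0.14 10.27] turn [-0.1  0.2 -0.3]
```

View pics/n4.png

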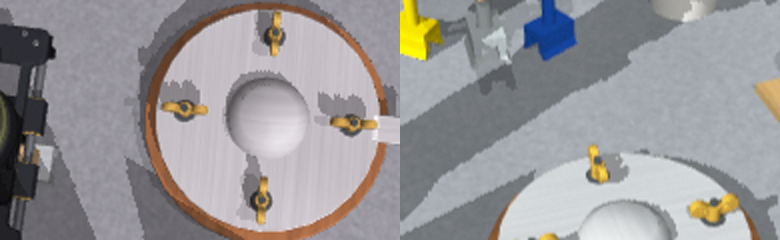

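Both loose nuts now point at the centre: the across nut runs (162,110)–(207,110), about 5° off, and the tab nut (332,123)–(377,127). Lowering the key on bare table.

Call:
servo_tool(plan=[[0,[0,0.1,2],[0,0.2,0]],[0,[0,0,2],[0,0,0]],[0,[0,0,2],[0,0,0]],[0,[0,0,1.5],[0,0,0]],[0,[0,0,1],[0,0,0]],[0,[0,0,0.5],[0,0,0]],[0,[0,0,0],[0,0,0]],[0,[0,0,0],[0,0,0]]])

```text
time_s: 16.78
tool_pos: [0.5289, 0.2008, 0.0963]
tool_rot: [179.6, 0.2, 83.3]
force: [-0.0, 0.6, -2.4]
grip_width: 0.0158
```

```bash
python3 go.py .52 .215 .0845 85
```

```text
t 16.78 pos [0.5289 0.2008 0.0963] rot [179.6   0.2  83.3] F [-0.   0.6 -2.4] w 0.0158 q [-49.  15.  30. 105.  -8.  62. -24.]
shift cm [ 1.31 -1.06  1.17] turn [ 0.4  0.2 -1.7]
```

Call:
servo_tool(plan=[[0,[0,0,0.4],[0.4,0.2,0]],[0,[0,0,0.4],[0,0,0]],[0,[0,0,0.2],[0,0,0]],[0,[0,0,0],[0,0,0]],[0,[0,0,0],[0,0,0]]])

```text
time_s: 17.2
tool_pos: [0.5316, 0.2013, 0.0887]
tool_rot: [179.8, -0.3, 83.3]
force: [-0.1, -0.5, -2.7]
grip_width: 0.0159
```

```bash
python3 go.py .529 .201 .0845 83.3
```

```text
t 17.2 pos [0.5316 0.2013 0.0887] rot [179.8  -0.3  83.3] F [-0.1 -0.5 -2.7] w 0.0159 q [-49.  15.  29. 105.  -9.  61. -23.]
shift cm [-0.07 -0.25  0.41] turn [ 0.2 -0.3 -0. ]
```

Call:
servo_tool(plan=[[0,[0,0,0.2],[0.2,-0.2,0]],[0,[0,0,0.2],[0,0,0]],[0,[0,0,0.1],[0,0,0]],[0,[0,0,0.1],[0,0,0]],[0,[0,0,0],[0,0,0]]])

```text
time_s: 17.62
tool_pos: [0.5324, 0.2022, 0.0846]
tool_rot: [179.9, -0.1, 83.3]
force: [0.4, 0.2, -2.9]
grip_width: 0.0158
```

```bash
python3 go.py .529 .201 .0845 83.3
```

```text
t 17.62 pos [0.5324 0.2022 0.0846] rot [ 1.799e+02 -1.000e-01  8.330e+01] F [ 0.4  0.2 -2.9] w 0.0158 q [-49.  16.  29. 105.  -9.  61. -23.]
shift cm [-0.16 -0.32  0.01] turn [ 0.1 -0.1  0. ]
```

Call:
servo_tool(plan=[[0,[0,0,0.1],[0,0,0]],[0,[0,0,0.1],[0,0,0]],[0,[0,0,0],[0,0,0]]])

```text
time_s: 17.87
tool_pos: [0.5328, 0.2024, 0.0846]
tool_rot: [179.9, -0.2, 83.4]
force: [-0.8, 0.1, -2.1]
grip_width: 0.0159
```

```bash
python3 go.py .529 .201 .0845 83.3
```

```text
t 17.87 pos [0.5328 0.2024 0.0846] rot [179.9  -0.2  83.4] F [-0.8  0.1 -2.1] w 0.0159 q [-49.  16.  29. 105.  -9.  61. -23.]
shift cm [-0.18 -0.36  0.  ] turn [ 0.1 -0.2  0.1]
```

Call:
servo_tool(plan=[[0,[0,0,0.25],[0,0,0]],[0,[0,0,0.25],[0,0,0]],[0,[0,0,0.25],[0,0,0]]])

```text
time_s: 18.12
tool_pos: [0.5338, 0.2028, 0.0842]
tool_rot: [179.9, -0.4, 83.4]
force: [-6.9, -3.6, 17.8]
grip_width: 0.0155
```

Contact: the force is now upward at 17.8 N, with the foot on the table at TCP z 0.084. I'll relax the push, then open gently.

Call:
servo_tool(plan=[[0,[0,0,0],[0,0,0]],[0,[0,0,0],[0,0,0]],[0.05,[0,0,0],[0,0,0]],[0.1,[0,0,0],[0,0,0]],[0.2,[0,0,0],[0,0,0]],[0.25,[0,0,0],[0,0,0]],[0.3,[0,0,0],[0,0,0]],[0.35,[0,0,0],[0,0,0]],[0.4,[0,0,0],[0,0,0]],[0.45,[0,0,0],[0,0,0]],[0.5,[0,0,0],[0,0,0]],[0.5,[0,0,0],[0,0,0]]])

```text
time_s: 19.12
tool_pos: [0.5353, 0.2038, 0.0842]
tool_rot: [179.7, -0.5, 83.4]
force: [0.8, -0.8, 0.3]
grip_width: 0.0416
```

Call:
servo_tool(plan=[[0.5,[0,0,-0.7],[0,0,0]],[0.5,[0,0,-1],[0,0,0]],[0.5,[0,0,-1.5],[0,0,0]],[0.5,[0,0,-2],[0,0,0]],[0.5,[0,0,-3],[0,0,0]],[0.5,[0,0,-3],[0,0,0]],[0.5,[0,0,-2],[0,0,0]],[0.5,[0,0,0],[0,0,0]]])

```text
time_s: 19.78
tool_pos: [0.5339, 0.2016, 0.2265]
tool_rot: [179.8, -0.4, 83.3]
force: [0.3, 0.2, 1.2]
grip_width: 0.0437
```

```bash
python3 go.py .40 .30 .24 83.3
```

```text
t 19.78 pos [0.5339 0.2016 0.2265] rot [179.8  -0.4  83.3] F [0.3 0.2 1.2] w 0.0437 q [-50.   9.  30.  96.  -5.  76. -26.]
shift cm [  8.22 -14.44  -1.35] turn [ 0.2 -0.4 -0. ]
```

Move aside to clear the view and check.

Call:
servo_tool(plan=[[0.5,[1,-1.5,0],[0,0,0]],[0.5,[1.2,-2,0],[0,0,0]],[0.5,[1.2,-2,0],[0,0,0]],[0.5,[1.2,-2,0],[0,0,0]],[0.5,[1.2,-2,0],[0,0,0]],[0.5,[1.2,-2,0],[0,0,0]],[0.5,[1,-1.5,0],[0,0,0]],[0.5,[0,0,0],[0,0,0]],[0.5,[0,0,0],[0,0,0]]])

```text
time_s: 20.53
tool_pos: [0.4117, 0.2972, 0.2317]
tool_rot: [179.3, -0.7, 82.9]
force: [0.3, -0.2, -0.3]
grip_width: 0.0433
```

Run:
```python
from h import *
t=cam("top");s=cam("side")
cv2.imwrite("pics/n5.png",np.hstack([crop(t,210,180,215,150,1.85),crop(s,230,130,200,150,1.85)]))
print(env.get_obs()["time_s"],env.get_obs()["force"])
for z in(0,.121): print(proj(t,[.535,.203,z]),proj(s,[.535,.203,z]))
```

```text
20.6333 [-0.04464259  0.24495873  0.65780689]
[[250.10224807 258.76840003]] [[285.50755299 215.61885835]]
[[240.96493725 252.39277715]] [[281.78345714 171.74996408]]
```

View pics/n5.png

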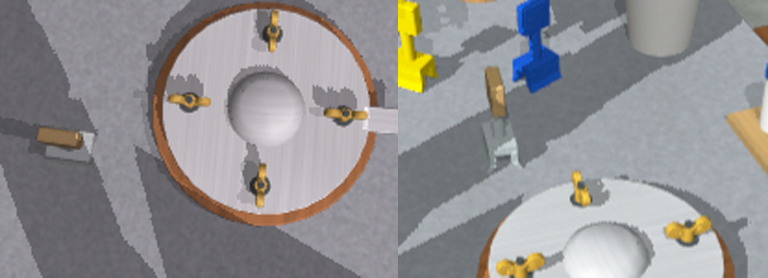

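The key stands upright and free. Its paddle top is at crop (495,72), against (494,77) predicted for an upright key. Both loose wings point at the dome. Handing in.

```bash
python3 -c "
from cell import env
print(env.sign_off())"
```

```text
the job is handed in; nothing more can be done
None
```

I turned both loose nuts with the slotted key, first the one beside the tab and then the one across. I then stood the key on bare table at about (0.535, 0.203), let go and handed the job in at about 20.6 s. The hand-in gives no verdict.

- **Nuts:** in the last picture both wings point at the centre, the tab nut about 2° off and the across nut about 5° off (limit 20°). The fingers stayed above the nuts on the key's paddle, and I saw no contact.
- **Key:** its paddle top is within a few pixels of where an upright key's would be. That was a rough check, not a measured tilt. The foot met the table with a brief push of about 18 N before I let go, and the gripper is clear of everything.
- **Disagreement:** the key drifted about 1.5 cm sideways while being lowered, so it stands that far from where I aimed, still on bare table. No other check failed.

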